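# File a glaze sample board in a lever arch file

## Task

File the glaze sample board with the blue tile: lift the lever of the open lever arch file so that the rings spring open, ease the board's two holes over the two posts until it lies flat on the cover, then push the lever's black thumb cap down until the lever is fully home, bearing on it firmly for a moment but never hard (about 15 N, always under 30 N). Do not force the board, and leave everything else where it is.

Things in the scene. Friction and masses are not known exactly. Their poses are not given: they have to be found in the camera images.
- file: Green lever arch file, open flat, fixed to the table. Origin on the table midway between its two posts; z up. Back cover: x -120 to +55, y -95 to +165 mm, top at z = 6; the front cover lies beyond at +x. Steel posts of 6 mm diameter stand at x = 0, y = +35 and -35; tips tapered over the last 5 mm, top at z = 45. The lever stands on a bracket at x = 30 and points along +y.
- arches: The two steel ring arches, origin on their pivot axis at file x = 40, z = 17. Closed, they reach over onto the post tips (top at z = 60) and no board can go on or off. They follow the lever at 1.1 times its angle, swinging away to +x; fully open they stay within file x = 35 to 75, z below 72 mm.
- post0 (a point): Foot of the post at +y, on its axis, at the cover's top (39 mm below the post's top). Same axes as the file.
- post1 (a point): The same for the post at -y.
- lever (a joint): Lever angle in rad about the file's +x axis: 0 = down on its rigid stop (rings closed, lever level), 0.85 = up on its stop (rings open). A spring throws it open: left alone it stays put below about 0.1 (friction); from above about 0.2 it springs fully open by itself in about a second. Pushing it down takes up to about 8 N at its end, least near the bottom.
- lever_hinge (a point): Lever hinge axis, 46 mm above the table (file frame x = 30, y = 50). Does not move; axes turn with the lever.
- lever_bar (a point): Centre of the red cross-bar at the lever's end, 80 mm from the hinge: 28 mm long along the hinge axis (the file's x), 14 mm in diameter, both ends free, to pinch endways from above (33 mm clear above the cover when closed). Axes turn with the lever: x along the hinge, y outwards along the lever, z square to it (up when closed).
- thumb_post: Small post on the cross-bar's middle that carries the black thumb cap; origin and axes as lever_bar. The cap is a rubber roller 20 mm long (along x), radius 8 mm, on a stem screwed to a different height each time: its centre lies 10 to 22 mm from the bar's centre along z, not reported. It does not shift under load. Push on it to close the lever.
- board: Glaze sample board to file: pale wood plate 90 x 110 x 6 mm, about 110 g (hidden variation), origin at the centre of its underside, z up. Two holes of 10 mm diameter at x = +33, y = +35 and -35, 12 mm from its +x edge. Filed, its axes agree with the file's, its origin at file x = -33, z = 6.
- board_tile (a point): Centre of the upright blue tile glued on the board, at board x = -18, z = 24 mm: 12 mm thick (along x), 36 mm wide (along y), standing from z = 6 to 42. The grip for the board.
- hole0 (a point): Centre of the board's hole at +y, at its underside.
- hole1 (a point): Centre of the board's hole at -y, at its underside.
- plain_board: Another sample board of the same size, with a white tile and no holes: leave alone. Origin at the centre of its underside.
- bowl: Terracotta bowl, 120 mm wide, 60 high: leave alone. Origin under its centre.
- cup: Terracotta cup, 76 mm wide, 80 high: leave alone. Origin under its centre.
- jar: Glaze jar, 70 mm wide, 90 high: leave alone. Origin under its centre.
- brush: Flat brush 160 mm long lying on the table: leave alone.
- bat: Round wooden throwing bat, 140 mm wide, 12 high: leave alone. Origin under its centre.
Not all that is in view belongs to the job. What is shaped like the board but turquoise is not meant.

How it is judged (in metres and radians):
On the way, in this order (a step that is already met when the one before it is completed fails the run):
1. the lever is up and the rings stand open (lever above 0.75 rad) (value of joint lever above 0.75 rad), for 0.2 s.
2. the board is on both posts, flat on the cover, with the rings still open (distance between hole0 and post0 below 0.006 m and distance between hole1 and post1 below 0.006 m and angle between board's own z axis and vertical below 0.06 rad and value of joint lever above 0.75 rad), for 0.2 s.
3. the lever is pressed home by its thumb cap and borne on firmly (below 0.025 rad with more than 10 N on the cap for 0.2 s) (distance between hole0 and post0 below 0.006 m and distance between hole1 and post1 below 0.006 m and angle between board's own z axis and vertical below 0.06 rad and value of joint lever below 0.025 rad and contact force between the fingers and thumb_post above 10 N), for 0.2 s.
At the end, for the whole second after the job is handed in: The blue-tile board is on both posts, flat on the cover and at rest (each hole's underside centre within 6 mm of its post's foot, tilt under 0.06 rad), and the lever is down with the rings closed (below 0.035 rad), left alone (distance between hole0 and post0 below 0.006 m and distance between hole1 and post1 below 0.006 m and angle between board's own z axis and vertical below 0.06 rad and value of joint lever below 0.035 rad and linear speed of board below 0.02 m/s); the robot touches nothing.
It fails at once if more than 30 N on the thumb cap (contact force between anything else and thumb_post above 30 N).
It fails at once if the board forced against the file with more than 80 N (contact force between board and file above 80 N).
It fails at once if another thing moved by more than 20 mm (distance of any of bowl, cup, jar, brush, bat, plain_board from where it was at the start of the episode above 0.02 m).
It also fails if it takes over 72 s, if anything falls off the work surface, if the arm or the gripper's body presses on something with over 40 N, if the wrist force passes 120 N, or if a joint passes its speed limit or range.

## Robot

A 6-joint arm with a two-finger parallel gripper is mounted at the origin on the work surface. World frame = base frame: x ahead of the robot, y to its left, z up, the work surface at z = 0. Lengths are in mm, angles in rad, forces in N, time in s.
With the tool pointing down it reaches from about 425 to 925 mm from the base axis. Payload 12.5 kg.
Tool frame: the origin (TCP) lies midway between the tips of the shut fingers; the grasp point (between the pads) lies bot.grasp_offset behind it (bot.grasp_offset is the distance from the TCP to the grasp point, in mm); z points along the fingers, y is the direction in which the jaws open and shut (so a half turn about z gives the same grasp; the last joint's range is limited). The gripper opens to 85 mm and grips with 20 to 120 N. Pads are 22 mm wide; open, the fingers measure 114 mm over their backs; the gripper's body (76 mm by 85 mm) begins 54 mm behind the grasp point. The pads swing forward as they close: fully open they stand 13 mm farther back than shut.
Start: joints at [-1.377, 0.491, 1.559, -0, 1.092, -0.106], TCP at [184.603, -597.132, 231.327] pointing down, gripper open.
Joint ranges: [-3.1, 3.1], [-0.84, 2.19], [0.05, 2.79], [-1.13, 4.28], [0.06, 2.93], [-2.69, 2.69]. Speed limits (rad/s): [2.22, 2.22, 2.79, 3.14, 3.14, 3.14].

## Interface

Orientations are given as a unit quaternion [w, x, y, z].
In Python, from station import read_state, optics, order, bot gives the robot as it stands. The module is installed in compiled form; this text tells all that it offers.
- The arm moves only by the tool move_arm, never from a script. Its arguments are lists of equal length, an entry for each row: "dp": the shift along the world's x, y, z in m, a list of three; "spin": the turn about the world's z in rad; "hand": the finger opening in m, from 0 to 0.0854. In form: {"dp": [[x, y, z], ...], "spin": [spin, ...], "hand": [hand, ...]}. A call has 1 to 12 rows; each row is the pose to reach, as a shift and turn from the pose measured when the call began; what a row does not reach only later rows make up. A row lasts 1/12 s, in which the tool goes at most 41.7 mm and 7.16 degrees, less where a joint would pass 70% of its speed; a pose out of reach is approached as far as the arm can. A call with a gripper value outside its range is refused whole. The fingers move at their own pace and stop on an object; the grip force is fixed at half the most. Time passes only in rows, so rows that repeat a pose let the fingers close. It gives the time, the measured TCP pose, the force and the opening at its end, in the units of the state.
- read_state(): the state, without advancing time (a new reading comes with each control period).
- optics.read_camera(name): name is "side" or "top" or "wrist"; returns a dict with "frame" (400x640x3 uint8, blue, green, red), "fx", "fy", "cx", "cy" (pixels), "xyz" and "orientation" of the camera in the world. Camera axes: x right, y up, looking along -z (the intrinsics and any distortion apply to the point x, -y, -z); pixel columns grow to the right and rows downward; lengths in mm; the calibration is good to about 2 mm. The wrist camera is an equidistant fisheye: a pixel r from the principal point sees the ray r / f radians off the axis. A picture is of the moment at which its call begins. There is no depth.
- order.job_done(): hands the job in, once; it reports no verdict.
The state is a dict: "clock": time; "joint_pos": joint angles; "qvel": joint speeds; "tau": joint torques, N m; "position": TCP position; "orientation": TCP orientation; "force": force on the tool from outside, world axes, zero at the start; "torque": the same for the moment, N m; "gripper_width": opening from 0.0 (shut) to 1.0 (fully open).
Only numpy, scipy, OpenCV 4.12 (cv2) and the standard library are available. Lean on these libraries where they do the work, as an engineer would, in place of code of your own. Each camera call takes 0.05 s, during which the arm holds its last target.

## Working session

There is one attempt and no reset: what is moved stays moved. The work goes in short steps, Python scripts to look and compute and a tool call to move; the robot and the scene stay as the last step left them, time stands still between calls to the robot, and variables do not carry over. Pictures are saved under pics/ and viewed, and the job is handed in when it is done.

Besides the shell and the picture viewer there is one more tool, called after "Emit:" by a JSON object that holds its "name" and its "arguments", one argument or row to a line. move_arm: Moves the arm, as the interface text tells. Its arguments: {"type":"object","properties":{"dp":{"type":"array"},"spin":{"type":"array"},"hand":{"type":"array"}},"required":["dp","spin","hand"]}

```bash
mkdir -p pics; cat > h.py <<'E'
import numpy as np,cv2
from station import read_state, optics, order, bot
from scipy.spatial.transform import Rotation as R
def cap(n,fn=None):
    c=optics.read_camera(n)
    if fn: cv2.imwrite('pics/'+fn+'.png',c['frame'])
    return c
E
python3 - <<'E'
from h import *
for n in ['side','top','wrist']:
    c=cap(n,n+'0'); print(n,{k:(np.round(v,4).tolist() if k!='frame' else v.shape) for k,v in c.items()})
s=read_state(); print(s); print(bot.grasp_offset)
E
```

```text
side {'frame': (400, 640, 3), 'fx': 489.6592, 'fy': 489.6592, 'cx': 323.1421, 'cy': 197.8637, 'xyz': [-33.2372, -1355.6745, 1045.2223], 'orientation': [0.8712, 0.4587, -0.0785, -0.1561]}
top {'frame': (400, 640, 3), 'fx': 495.5665, 'fy': 495.5665, 'cx': 326.0932, 'cy': 201.478, 'xyz': [390.5141, -1.3935, 1468.6797], 'orientation': [0.7171, 0.0119, -0.0244, -0.6964]}
wrist {'frame': (400, 640, 3), 'fx': 309.7069, 'fy': 309.7069, 'cx': 319.4541, 'cy': 195.8299, 'xyz': [263.5947, -572.509, 372.9829], 'orientation': [0.7945, -0.13, 0.0967, -0.5852]}
{'clock': 0.15, 'joint_pos': array([-1.37660719e+00,  4.91408169e-01,  1.55932864e+00, -1.79873227e-05,
        1.09171453e+00, -1.05575133e-01]), 'qvel': array([ 0.00171812, -0.00136804, -0.00079868,  0.0021191 ,  0.0007633 ,
       -0.00117882]), 'tau': array([ 2.21186179e-03, -6.18707371e+01, -2.61690652e+01, -7.68296240e-05,
        3.25211229e-03,  2.81668696e-05]), 'position': array([ 184.55772129, -596.94434696,  230.86340702]), 'orientation': array([-4.28572765e-04,  9.88787974e-01,  1.49325679e-01, -2.69884099e-05]), 'force': array([ 0.46117053,  0.02490984, -0.20834221]), 'torque': array([0.05420882, 0.02793942, 0.00129539]), 'gripper_width': 0.9961090706339086}
18.700000000000003
```

View pics/side0.png

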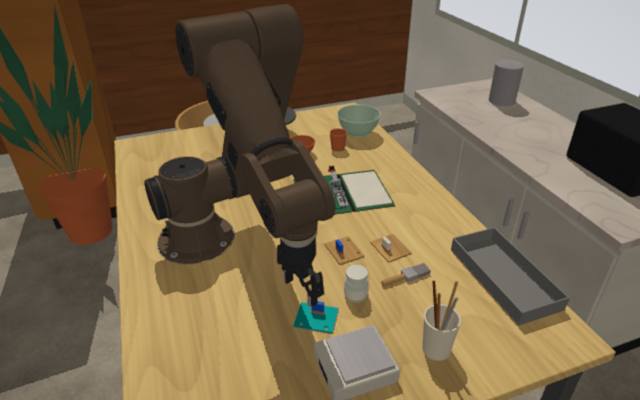

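View pics/top0.png

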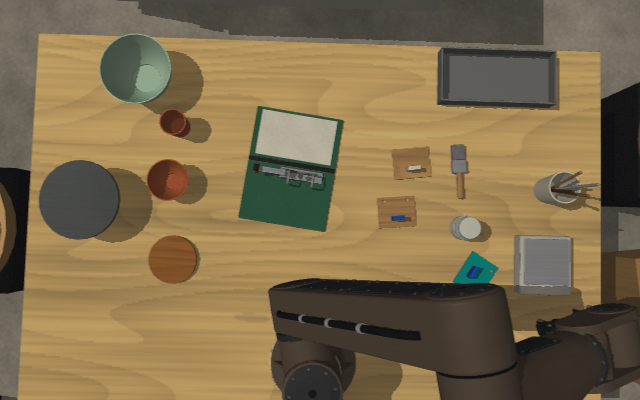

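View pics/wrist0.png

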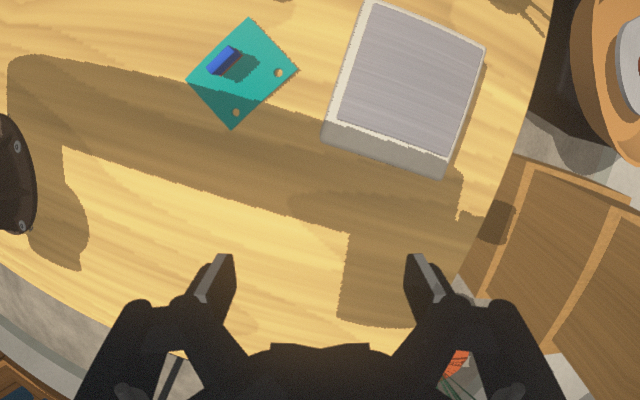

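```bash
cat >> h.py <<'E'
def ray(c,u,v):
    x=(u-c['cx'])/c['fx']; y=(v-c['cy'])/c['fy']
    q=c['orientation']; M=R.from_quat([q[1],q[2],q[3],q[0]]).as_matrix()
    d=np.array([x,-y,-1.0]) if c.get('n')!='wrist' else None
    if d is None:
        r=np.hypot(x,y); s=np.sin(r)/r if r>1e-9 else 1
        d=np.array([x*s,-y*s,-np.cos(r)])
    return np.array(c['xyz']),M@d
def onz(c,u,v,z):
    o,d=ray(c,u,v); return o+d*(z-o[2])/d[2]
def proj(c,p):
    q=c['orientation']; M=R.from_quat([q[1],q[2],q[3],q[0]]).as_matrix()
    a=M.T@(np.array(p,float)-c['xyz']); a=np.array([a[0],-a[1],-a[2]])
    if c.get('n')=='wrist':
        rr=np.hypot(a[0],a[1]); th=np.arctan2(rr,a[2]); k=th/rr if rr>0 else 0
    else: k=1/a[2]
    return c['cx']+c['fx']*a[0]*k, c['cy']+c['fy']*a[1]*k
_c=cap
def cap(n,fn=None):
    c=_c(n,fn); c['n']=n; return c
def crop(c,x0,x1,y0,y1,k,fn):
    cv2.imwrite('pics/'+fn+'.png',cv2.resize(c['frame'][y0:y1,x0:x1],None,fx=k,fy=k,interpolation=cv2.INTER_CUBIC))
E
python3 - <<'E'
from h import *
c=cap('top'); crop(c,230,350,100,235,4,'tfile'); crop(c,370,510,140,290,4,'tboard')
for u,v in [(397,213),(475,270),(412,163),(283,175)]: print(onz(c,u,v,6))
s=cap('side'); crop(s,300,420,160,270,5,'sfile')
E
```

```text
[ 438.33633574 -236.98755242    6.        ]
[ 276.90039676 -471.35903775    6.        ]
[ 588.50264833 -278.55125405    6.        ]
[540.8469993 103.5897383   6.       ]
```

View pics/tfile.png

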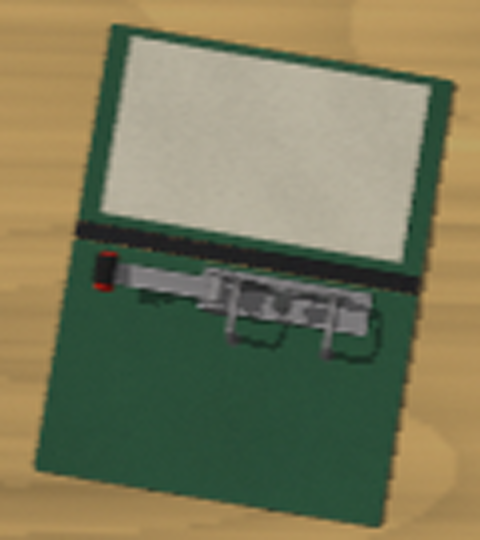

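View pics/tboard.png

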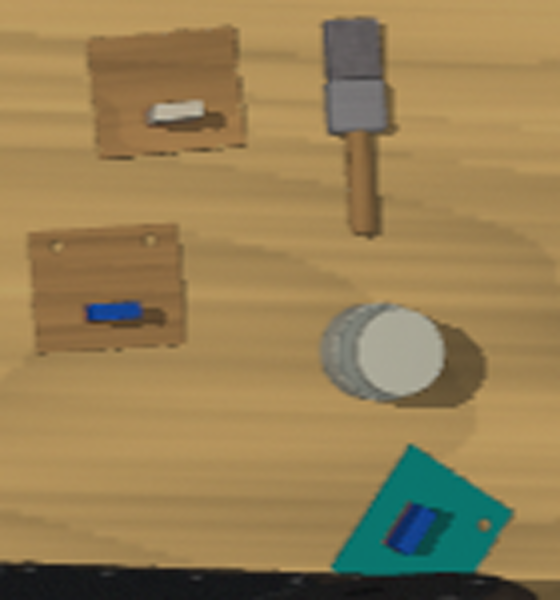

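View pics/sfile.png

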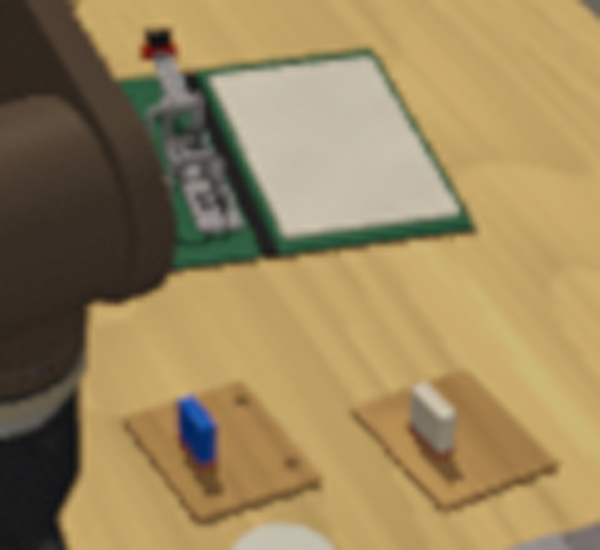

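The things that could be taken for the board, by pixel in the top view, are the wood board with a blue tile (397,213), the turquoise board with a blue tile (475,270), and the wood board with a white tile and no holes (412,163). I choose the one at (397,213). The crop shows pale wood, a blue tile, and two holes at about (384,201) and (407,200). The lever bar, red with a black cap, is at about (256,168).

```bash
python3 - <<'E'
from h import *
c=cap('top'); f=c['frame']; hsv=cv2.cvtColor(f,cv2.COLOR_BGR2HSV)
def big(m):
    cs,_=cv2.findContours(m,cv2.RETR_EXTERNAL,cv2.CHAIN_APPROX_NONE); return max(cs,key=cv2.contourArea)
m=cv2.inRange(hsv,(65,90,20),(85,255,140)); m[:, :230]=0; m[:,350:]=0
k=big(cv2.morphologyEx(m,cv2.MORPH_CLOSE,np.ones((9,9)))); 
P=np.array([onz(c,u,v,6)[:2] for u,v in k[:,0]],np.float32)
r=cv2.minAreaRect(P); b=cv2.boxPoints(r); print(r); print(b)
# board
w=f[185:240,370:425].copy()
m=cv2.inRange(hsv,(100,150,60),(130,255,255)); m[:, :370]=0; m[:,425:]=0
print('tile px',cv2.minAreaRect(big(m)))
m=cv2.inRange(hsv,(0,150,90),(8,255,255)); m[:, :245]=0; m[:,270:]=0;m[:150]=0;m[190:]=0
print('red',np.argwhere(m)[:,::-1].mean(0), np.ptp(np.argwhere(m),0))
for n in [(57,245),(150,240)]: print('hole',onz(c,370+n[0]/4,140+n[1]/4,6))
cor=[(28,232),(178,224),(187,344),(38,354)]
Q=np.array([onz(c,370+a/4,140+b_/4,6)[:2] for a,b_ in cor]); print(Q,Q.mean(0))
print('bar',onz(c,256,168,46))
print('tile ctr',onz(c,370+113/4,140+311/4,44))
E
```

```text
((562.26953125, 81.14517211914062), (255.20091247558594, 335.1510925292969), 82.21932983398438)
[[378.96204 -22.59394]
 [711.0276  -67.96714]
 [745.577   184.88428]
 [413.51147 230.25748]]
tile px ((398.0, 217.5), (3.0, 12.0), 90.0)
red [255.5 168. ] [9 5]
hole [ 472.02957112 -198.37858345    6.        ]
hole [ 477.79937612 -267.36867379    6.        ]
[[ 481.02706698 -176.63908189]
 [ 490.30606278 -287.95484547]
 [ 401.60061378 -296.38190496]
 [ 391.03867943 -186.16244711]] [ 440.99310574 -236.78456986]
bar [554.56143981 178.9368523   46.        ]
tile ctr [ 423.51157931 -234.77238732   44.        ]
```

Emit:
{"name": "move_arm", "arguments": {
  "dp": [
    [0.3,0.25,0],
    [0.3,0.25,0],
    [0.3,0.25,0],
    [0.3,0.25,0],
    [0.3,0.25,0],
    [0.3,0.25,0],
    [0.3,0.25,0],
    [0.3,0.25,0],
    [0.3,0.25,0],
    [0.3,0.25,0],
    [0.37,0.775,0],
    [0.37,0.775,0]
  ],
  "spin": [1.135,1.135,1.135,1.135,1.135,1.135,1.135,1.135,1.135,1.135,1.135,1.135],
  "hand": [0.085,0.085,0.085,0.085,0.085,0.085,0.085,0.085,0.085,0.085,0.085,0.085]
}}

```text
clock: 1.3
position: [496.1, -263.5, 230.6]
orientation: [-0.0, 0.754, 0.657, -0.0]
force: [0.6, -0.8, -0.2]
gripper_width: 0.998
```

```bash
python3 - <<'E'
from h import *
c=cap('wrist','w1'); c=cap('top','t1');
E
```

Emit:
{"name": "move_arm", "arguments": {
  "dp": [
    [0.05,0.36,0],
    [0.05,0.36,0],
    [0.05,0.36,0],
    [0.05,0.36,0],
    [0.05,0.36,0],
    [0.05,0.36,0],
    [0.05,0.36,0],
    [0.05,0.36,0],
    [0.05,0.36,0],
    [0.05,0.36,0]
  ],
  "spin": [0,0,0,0,0,0,0,0,0,0],
  "hand": [0.085,0.085,0.085,0.085,0.085,0.085,0.085,0.085,0.085,0.085]
}}

```text
clock: 2.23
position: [546.4, 105.0, 231.2]
orientation: [-0.001, 0.751, 0.66, 0.001]
force: [0.4, 0.8, 0.1]
gripper_width: 0.996
```

```bash
python3 - <<'E'
from h import *
c=cap('wrist','w2'); print(c['xyz'],c['orientation'],read_state()['position'])
E
```

```text
[557.32121234 186.56039376 373.58619921] [ 0.98503977 -0.16025743  0.01068322 -0.06245065] [546.11535055 102.75809719 231.04955324]
```

View pics/w1.png

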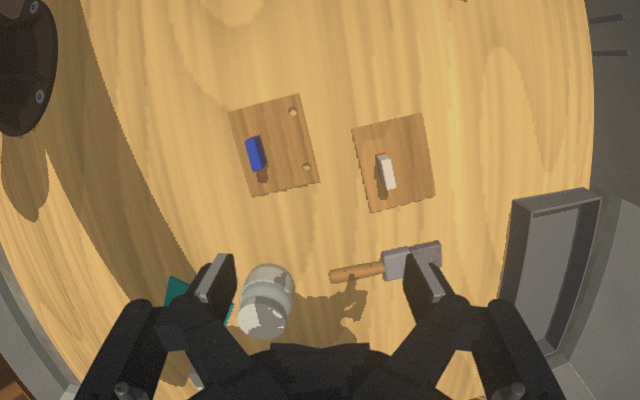

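View pics/w2.png

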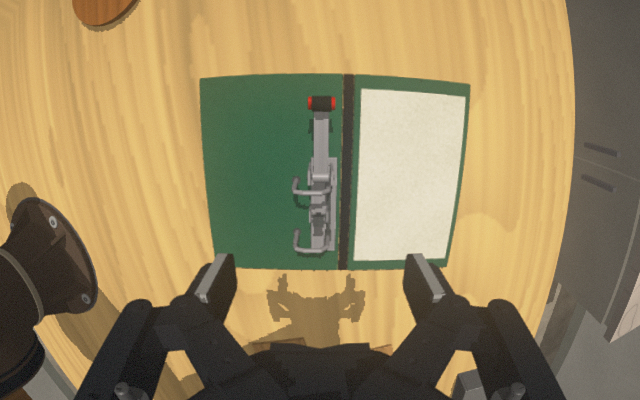

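```bash
python3 - <<'E'
from h import *
c=cap('wrist'); f=c['frame']; hsv=cv2.cvtColor(f,cv2.COLOR_BGR2HSV)
m=cv2.inRange(hsv,(0,150,100),(8,255,255))|cv2.inRange(hsv,(172,150,100),(180,255,255))
n,l,st,ce=cv2.connectedComponentsWithStats(m)
for i in range(1,n):
    if st[i,4]>15: print(st[i],ce[i])
print(c['xyz'].round(1))
for q in [(309,103),(335,103)]: print('bar end',onz(c,*q,46).round(1))
for q in [(200,78),(217,269)]: print('corner',onz(c,*q,6).round(1))
crop(c,180,480,60,290,2.6,'w2c')
E
```

```text
[308  94   4  13  42] [309.38095238  99.4047619 ]
[331  95   4  12  38] [332.81578947 100.42105263]
[557.1 184.4 373.4]
bar end [544.9 178.2  46. ]
bar end [571.8 174.8  46. ]
corner [415.8 230.8   6. ]
corner [379.8 -29.8   6. ]
```

View pics/w2c.png

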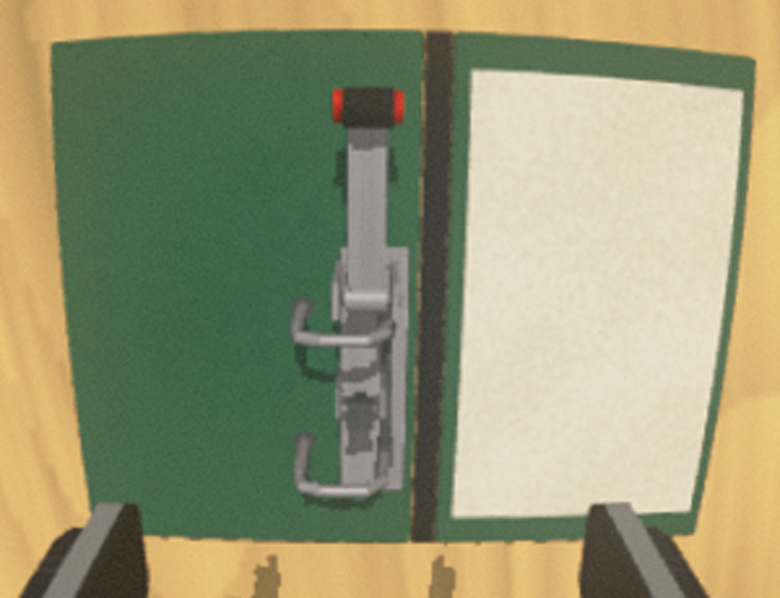

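Emit:
{"name": "move_arm", "arguments": {
  "dp": [
    [0.011,0.075,0],
    [0.011,0.075,0],
    [0.011,0.075,-0.04],
    [0.011,0.075,-0.08],
    [0.011,0.075,-0.12],
    [0.011,0.075,-0.12],
    [0.011,0.075,-0.12]
  ],
  "spin": [0,0,0,0,0,0,0],
  "hand": [0.085,0.085,0.085,0.085,0.085,0.085,0.085]
}}

```text
clock: 2.92
position: [556.8, 174.9, 110.3]
orientation: [-0.002, 0.752, 0.659, -0.002]
force: [0.3, -0.3, 1.3]
gripper_width: 0.994
```

```bash
python3 - <<'E'
from h import *
c=cap('wrist','w3'); print(c['xyz'].round(1),read_state()['position'])
E
```

```text
[568.6 256.6 252.5] [557.81630211 175.25236818 112.22667417]
```

View pics/w3.png

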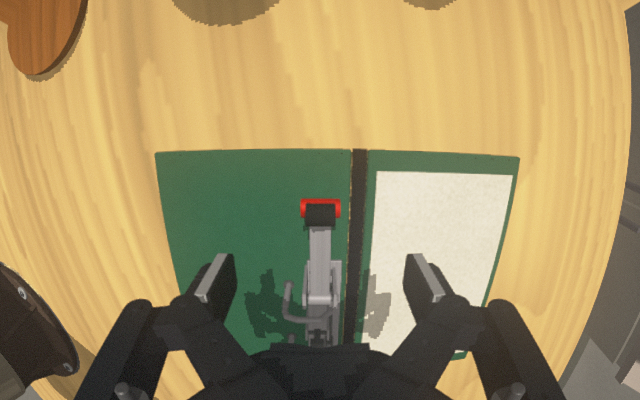

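```bash
python3 - <<'E'
from h import *
c=cap('wrist'); print(onz(c,320.5,208,46).round(1), onz(c,299.5,208,46).round(1),onz(c,341.5,208,46).round(1),read_state()['position'])
E
```

```text
[559.3 178.3  46. ] [544.3 180.2  46. ] [574.3 176.3  46. ] [558.28631676 175.54589601 113.22522214]
```

Emit:
{"name": "move_arm", "arguments": {
  "dp": [
    [0.001,0.002,-0.03],
    [0.001,0.002,-0.06],
    [0.001,0.002,-0.086],
    [0.001,0.002,-0.086],
    [0.001,0.002,-0.086],
    [0.001,0.002,-0.086],
    [0.001,0.002,-0.086],
    [0.001,0.002,-0.086],
    [0.001,0.002,-0.086],
    [0.001,0.002,-0.086],
    [0.001,0.002,-0.086],
    [0.001,0.002,-0.086]
  ],
  "spin": [0,0,0,0,0,0,0,0,0,0,0,0],
  "hand": [0.085,0.085,0.085,0.06,0.04,0.02,0.02,0.02,0.02,0.02,0.02,0.02]
}}

```text
clock: 4.02
position: [557.7, 178.0, 29.0]
orientation: [-0.001, 0.752, 0.66, 0.0]
force: [-12.3, 3.1, 10.4]
gripper_width: 0.312
```

```bash
python3 - <<'E'
from h import *
c=cap('wrist','w4'); print(c['xyz'].round(1),read_state()['position'],read_state()['force'])
E
```

```text
[568.9 259.6 171.4] [557.74778215 178.04518893  29.04497458] [-11.88606432   3.39197566  11.34453217]
```

View pics/w4.png

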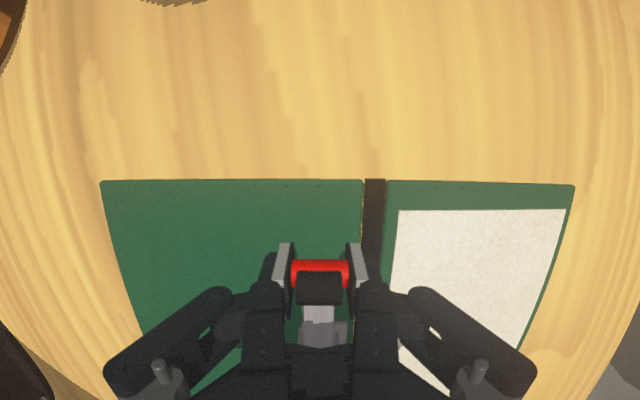

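Emit:
{"name": "move_arm", "arguments": {
  "dp": [
    [0,0,0.008],
    [0,-0.0016,0.016],
    [-0.0005,-0.0036,0.0236],
    [-0.001,-0.0063,0.0312],
    [-0.0013,-0.0098,0.0384],
    [-0.002,-0.014,0.0452],
    [-0.0026,-0.0187,0.0515],
    [-0.0033,-0.0242,0.0574],
    [-0.0037,-0.027,0.06],
    [-0.0037,-0.027,0.06],
    [-0.0037,-0.027,0.06],
    [-0.0037,-0.027,0.06]
  ],
  "spin": [0,0,0,0,0,0,0,0,0,0,0,0],
  "hand": [0.02,0.02,0.02,0.02,0.02,0.02,0.02,0.02,0.02,0.02,0.02,0.02]
}}

```text
clock: 5.07
position: [553.7, 150.6, 89.5]
orientation: [-0.001, 0.752, 0.659, 0.0]
force: [-5.1, -0.9, -2.0]
gripper_width: 0.304
```

```bash
python3 - <<'E'
from h import *
c=cap('wrist','w5'); print(c['xyz'].round(1),read_state()['position'],read_state()['force'])
E
```

```text
[565.  232.1 231.8] [553.73876256 150.58179757  89.4799914 ] [-5.99460339 -0.95470381 -2.53227846]
```

View pics/w5.png

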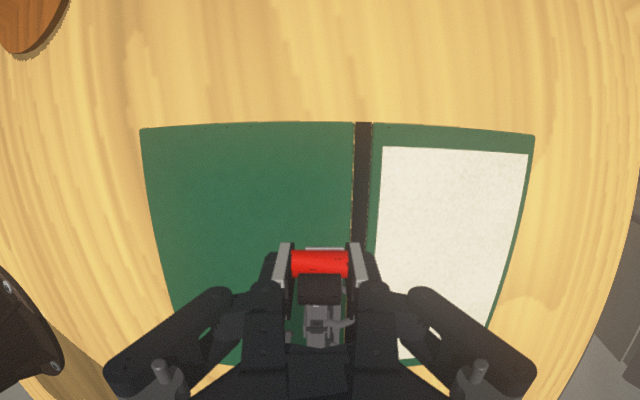

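Emit:
{"name": "move_arm", "arguments": {
  "dp": [
    [0,0,0],
    [0,0,0],
    [0,0,0],
    [0,0,0.02],
    [0,0,0.06],
    [0,0,0.1],
    [0,0,0.14],
    [-0.02,-0.1,0.13],
    [-0.05,-0.19,0.1],
    [-0.05,-0.19,0.08],
    [-0.05,-0.19,0.08],
    [-0.05,-0.19,0.08]
  ],
  "spin": [0,0,0,0,0,0,0,0,0,0,0,0],
  "hand": [0.085,0.085,0.085,0.085,0.085,0.085,0.085,0.085,0.085,0.085,0.085,0.085]
}}

```text
clock: 6.12
position: [503.4, -41.1, 169.7]
orientation: [-0.0, 0.752, 0.66, 0.001]
force: [0.8, -0.2, 0.3]
gripper_width: 0.993
```

```bash
python3 - <<'E'
from h import *
c=cap('wrist','w6'); print(c['xyz'].round(1),read_state()['position'],read_state()['force']); np.savez('pics/w6',**c)
crop(c,120,520,20,320,2,'w6c')
E
```

```text
[514.3  40.6 311.9] [501.21978004 -45.50574452 166.95386999] [ 0.80110465 -3.29535444 -1.53350844]
```

View pics/w6c.png

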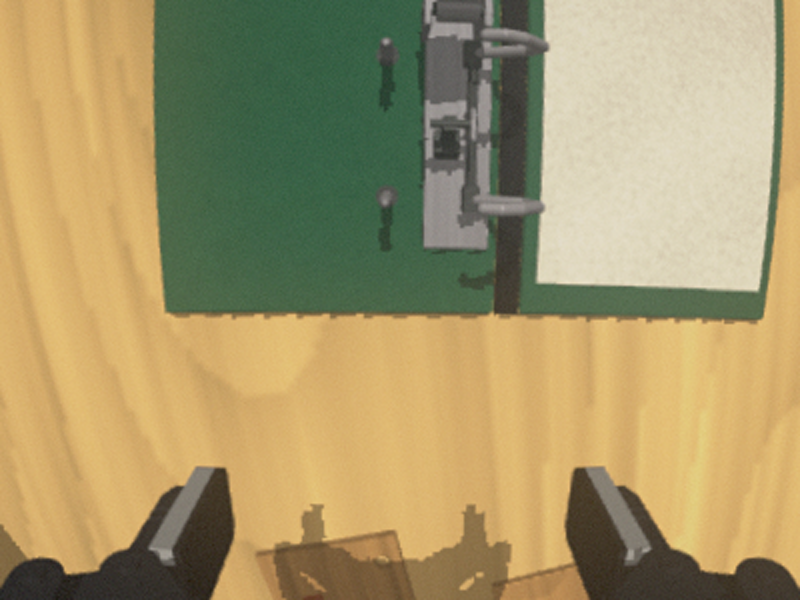

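```bash
python3 - <<'E'
from h import *
c=cap('wrist'); print(c['xyz'].round(1),read_state()['position'])
np.savez('pics/w7',**c)
crop(c,290,340,20,130,7,'w7c')
# nadir
print('nadir',proj(c,[c['xyz'][0],c['xyz'][1],0]))
E
```

```text
[513.   36.1 309.2] [502.29601628 -43.29447463 168.15430454]
nadir (np.float64(320.6709855562974), np.float64(95.38276412228129))
```

View pics/w7c.png

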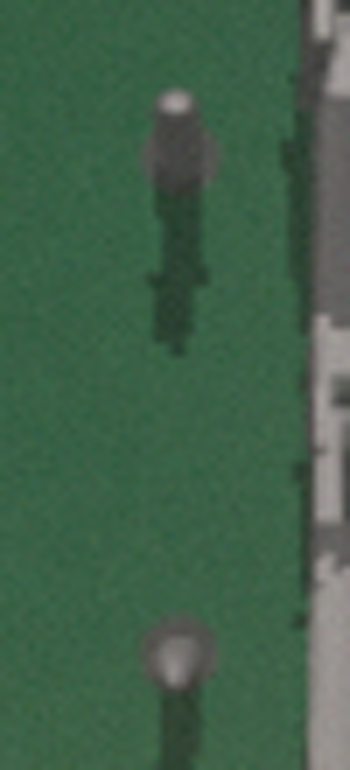

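```bash
python3 - <<'E'
from h import *
import time
def feet(c):
    d={}
    for n,q,z in [('f0',(290+181/7-.5,20+155/7-.5),7),('f1',(290+180/7-.5,20+655/7-.5),7),('t0',(290+176/7-.5,20+101/7-.5),45),('t1',(290+179/7-.5,20+662/7-.5),45)]:
        d[n]=onz(c,*q,z)[:2].round(1)
    return d
c=dict(np.load('pics/w7.npz',allow_pickle=True)); c['n']='wrist'; print(feet(c))
for i in range(4): c=cap('wrist'); print(c['xyz'].round(1), read_state()['position'].round(1))
np.savez('pics/w8',**c); crop(c,290,340,20,130,7,'w8c')
E
```

```text
{'f0': array([514.9,  89.3]), 'f1': array([505.5,  19.7]), 't0': array([515. ,  89.5]), 't1': array([506.2,  20.9])}
[514.2  38.3 310.4] [503.3 -41.6 169.1]
[515.   39.9 311.4] [504.  -40.3 169.7]
[515.4  41.2 312. ] [504.3 -39.5 170. ]
[515.5  42.1 312.3] [504.4 -38.9 170.1]
```

View pics/w8c.png

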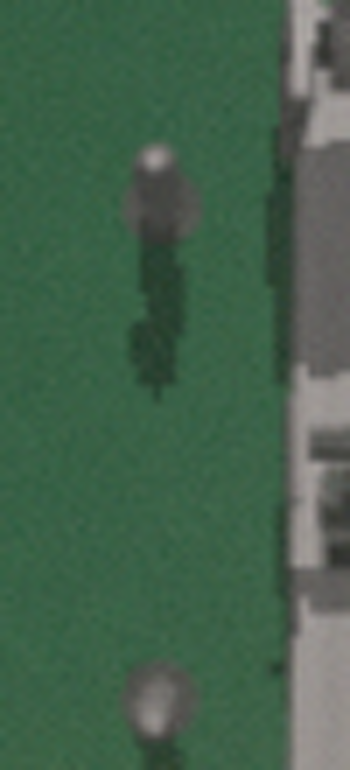

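```bash
python3 - <<'E'
from h import *
c=dict(np.load('pics/w8.npz',allow_pickle=True)); c['n']='wrist'
for q,z in [((162,205),7),((160,698),7),((155,157),45),((156,705),45)]: print(onz(c,290+q[0]/7-.5,20+q[1]/7-.5,z).round(1))
c=cap('wrist'); print(c['xyz'], read_state()['position'],read_state()['qvel'].round(3))
E
```

```text
[514.9  89.2   7. ]
[505.4  20.    7. ]
[514.9  89.5  45. ]
[506.1  22.   45. ]
[515.46846158  42.66305256 312.42435216] [504.38326433 -38.62156077 170.09478656] [ 0.007 -0.     0.004 -0.002 -0.002 -0.004]
```

Emit:
{"name": "move_arm", "arguments": {
  "dp": [
    [-0.035,-0.287,0],
    [-0.035,-0.287,0],
    [-0.035,-0.287,0],
    [-0.035,-0.287,0],
    [-0.035,-0.287,0],
    [-0.035,-0.287,0],
    [-0.035,-0.287,0],
    [-0.035,-0.287,0],
    [-0.035,-0.287,0],
    [-0.035,-0.287,0],
    [-0.035,-0.287,0],
    [-0.035,-0.287,0]
  ],
  "spin": [0.19,0.19,0.19,0.19,0.19,0.19,0.19,0.19,0.19,0.19,0.19,0.19],
  "hand": [0.06,0.06,0.06,0.06,0.06,0.06,0.06,0.06,0.06,0.06,0.06,0.06]
}}

```text
clock: 7.47
position: [470.0, -324.1, 170.4]
orientation: [-0.0, 0.685, 0.729, 0.001]
force: [0.7, -0.8, 0.2]
gripper_width: 0.705
```

```bash
python3 - <<'E'
from h import *
c=cap('wrist','w9'); print(c['xyz'].round(1),read_state()['position'],read_state()['orientation'].round(4)); np.savez('pics/w9',**c)
crop(c,200,380,10,150,4.4,'w9c')
E
```

```text
[ 465.2 -242.   312.7] [ 469.97247794 -324.29476044  170.36104892] [-5.000e-04  6.846e-01  7.289e-01  6.000e-04]
```

View pics/w9c.png

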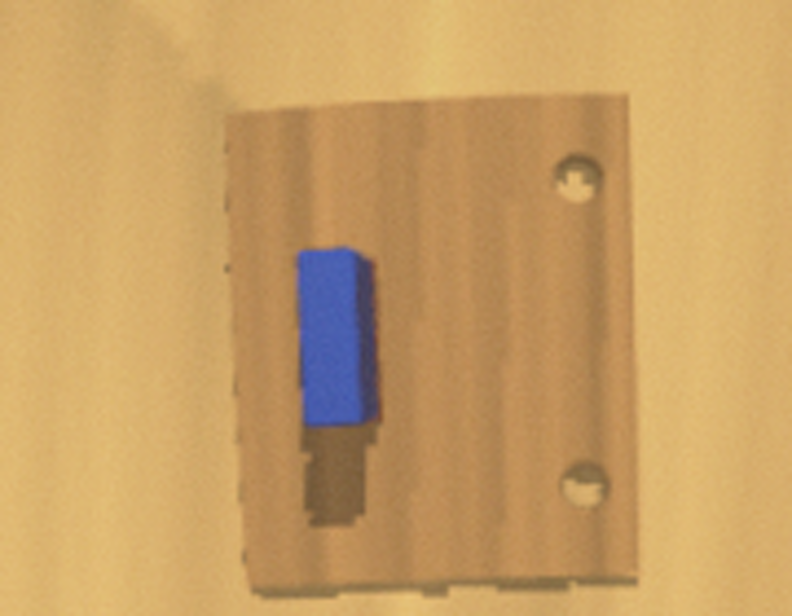

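```bash
python3 - <<'E'
from h import *
c=dict(np.load('pics/w9.npz',allow_pickle=True)); c['n']='wrist'
k=4.4
P=lambda x,y,z: onz(c,200+x/k-.4,10+y/k-.4,z)[:2]
h0=P(578,178,6);h1=P(585,485,6);t=P(329,337,42)
d=h0-h1; yaw=np.arctan2(-d[0],d[1]); print(h0,h1,np.hypot(*d),'yaw',yaw)
ex=np.array([np.cos(yaw),np.sin(yaw)])
print('tile',t,'pred',(h0+h1)/2-51*ex)
for a in [(298,250),(352,248),(360,424),(305,426)]: print(P(*a,42))
for a in [(228,112),(628,95),(638,582),(255,590)]: print(P(*a,6))
E
```

```text
[ 473.36467807 -195.76166039] [ 479.58173995 -264.99434613] 69.51126982753382 yaw 0.08955930041166008
tile [ 425.84380149 -235.49144188] pred [ 425.67760448 -234.93942411]
[ 418.73912985 -218.168545  ]
[ 429.40882915 -217.52278383]
[ 432.86077799 -252.64049892]
[ 421.88990082 -253.44159916]
[ 394.60764454 -182.95524903]
[ 483.1029447  -175.58182941]
[ 493.18065353 -286.21684908]
[ 405.78796725 -293.06523007]
```

Emit:
{"name": "move_arm", "arguments": {
  "dp": [
    [-0.0443,0.0891,0],
    [-0.0443,0.0891,0],
    [-0.0443,0.0891,-0.03],
    [-0.0443,0.0891,-0.06],
    [-0.0443,0.0891,-0.09],
    [-0.0443,0.0891,-0.12],
    [-0.0443,0.0891,-0.12],
    [-0.0443,0.0891,-0.12],
    [-0.0443,0.0891,-0.12]
  ],
  "spin": [0.027,0.027,0.027,0.027,0.027,0.027,0.027,0.027,0.027],
  "hand": [0.05,0.05,0.05,0.05,0.05,0.05,0.05,0.05,0.05]
}}

```text
clock: 8.27
position: [426.3, -235.2, 51.6]
orientation: [0.0, 0.674, 0.738, 0.001]
force: [0.6, 0.0, -0.4]
gripper_width: 0.582
```

```bash
python3 - <<'E'
from h import *
c=cap('wrist','w10'); s=read_state();print(c['xyz'].round(1),s['position'],s['orientation'].round(4))
E
```

```text
[ 419.1 -153.1  193.9] [ 426.39171717 -235.41404136   51.96396644] [6.000e-04 6.746e-01 7.382e-01 7.000e-04]
```

View pics/w10.png

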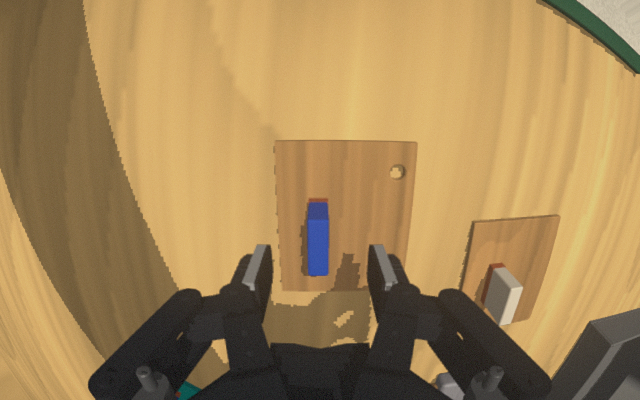

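Emit:
{"name": "move_arm", "arguments": {
  "dp": [
    [-0.0005,0,-0.02],
    [-0.0005,0,-0.04],
    [-0.0005,0,-0.04],
    [-0.0005,0,-0.04],
    [-0.0005,0,-0.04],
    [-0.0005,0,-0.04],
    [-0.0005,0,-0.04],
    [-0.0005,0,-0.04],
    [-0.0005,0,-0.04],
    [-0.0005,0,-0.04],
    [-0.0005,0,-0.04],
    [-0.0005,0,-0.04]
  ],
  "spin": [0,0,0,0,0,0,0,0,0,0,0,0],
  "hand": [0.05,0.05,0.05,0.05,0.04,0.025,0.005,0.005,0.005,0.005,0.005,0.005]
}}

```text
clock: 9.32
position: [426.2, -235.6, 13.1]
orientation: [0.001, 0.675, 0.738, 0.001]
force: [-1.0, 1.1, 10.9]
gripper_width: 0.133
```

```bash
python3 - <<'E'
from h import *
c=cap('wrist','w11'); s=read_state();print(c['xyz'].round(1),s['position'],s['orientation'].round(4),s['force'],s['gripper_width'])
E
```

```text
[ 418.8 -153.3  155.2] [ 426.25620587 -235.63320479   13.06406265] [1.400e-03 6.745e-01 7.383e-01 7.000e-04] [-0.55842161  0.73958244 11.85551034] 0.13152316424571878
```

View pics/w11.png

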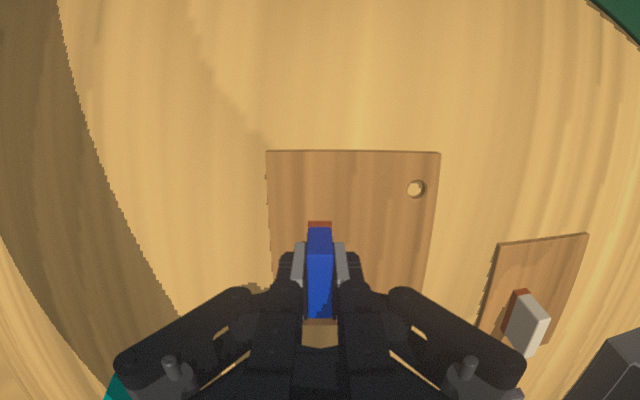

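Emit:
{"name": "move_arm", "arguments": {
  "dp": [
    [0,0,0.015],
    [0,0,0.04],
    [0,0,0.07],
    [0,0,0.1],
    [0.033,0.296,0.1],
    [0.033,0.296,0.1],
    [0.033,0.296,0.1],
    [0.033,0.296,0.1],
    [0.033,0.296,0.1],
    [0.033,0.296,0.1],
    [0.033,0.296,0.1],
    [0.033,0.296,0.1]
  ],
  "spin": [0,0,0,0,-0.05,-0.1,-0.15,-0.2,-0.225,-0.225,-0.225,-0.225],
  "hand": [0.005,0.005,0.005,0.005,0.005,0.005,0.005,0.005,0.005,0.005,0.005,0.005]
}}

```text
clock: 10.37
position: [459.2, 65.2, 113.6]
orientation: [0.002, 0.752, 0.659, 0.001]
force: [-1.0, -0.2, -1.9]
gripper_width: 0.126
```

```bash
python3 - <<'E'
from h import *
for i in range(6): c=cap('wrist','w12')
s=read_state();print(c['xyz'].round(1),s['position'],s['orientation'].round(4),s['force'],s['gripper_width'],s['qvel'].round(3))
np.savez('pics/w12',**c)
cap('top','t12');cap('side','s12')
E
```

```text
[470.3 141.4 255.3] [459.182459    59.11148679 113.15135053] [1.500e-03 7.537e-01 6.572e-01 5.000e-04] [ 1.26321246 -0.26001132 -1.41978717] 0.1317540068393864 [-0.007  0.004 -0.001 -0.001 -0.001  0.004]
```

View pics/w12.png

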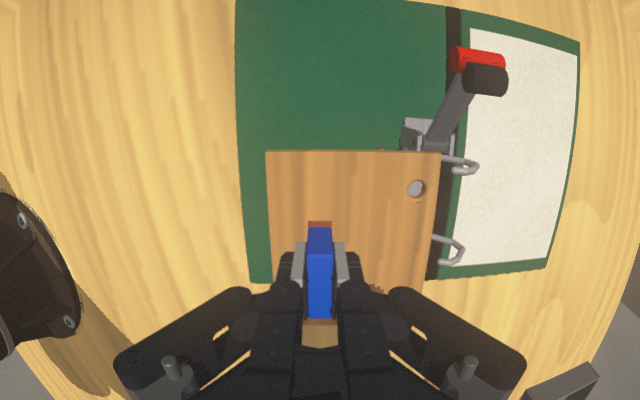

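View pics/t12.png

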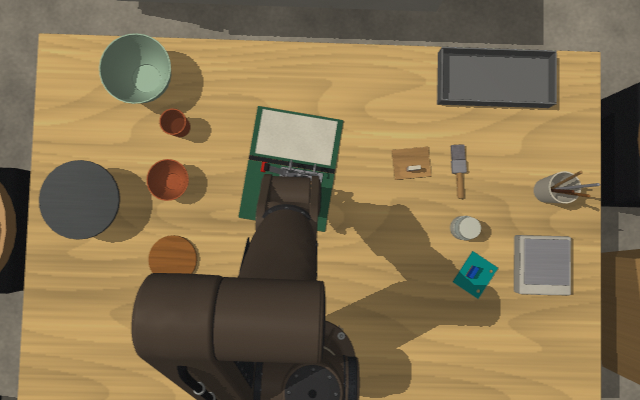

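```bash
python3 - <<'E'
from h import *
c=dict(np.load('pics/w12.npz',allow_pickle=True)); c['n']='wrist'
h=onz(c,416,189,106.1); print(h)
T=np.array([459.2,59.1]); 
for y in [-.135,2*np.arctan2(.6572,.7537)-np.pi/2]:
    ex=np.array([np.cos(y),np.sin(y)]);ey=np.array([-ex[1],ex[0]]); d=h[:2]-T
    print(y,'hole0 in tool',d@ex,d@ey)
crop(c,360,460,140,220,7,'w12c')
E
```

```text
[514.34659182  88.24002287 106.1       ]
-0.135 hole0 in tool 50.72286650315964 36.29708439522127
-0.13657940975699168 hole0 in tool 50.6654752927756 36.37715128000426
```

View pics/w12c.png

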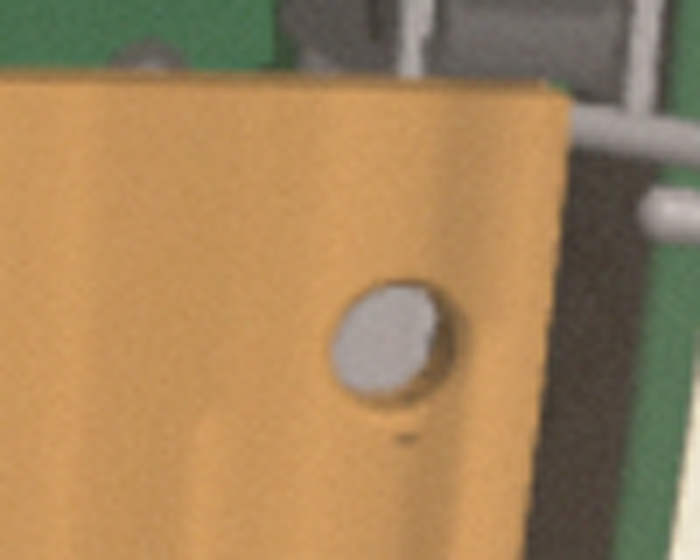

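Emit:
{"name": "move_arm", "arguments": {
  "dp": [
    [0.0003,0.0013,-0.015],
    [0.0003,0.0013,-0.03],
    [0.0003,0.0013,-0.045],
    [0.0003,0.0013,-0.048],
    [0.0003,0.0013,-0.048],
    [0.0003,0.0013,-0.048],
    [0.0003,0.0013,-0.048],
    [0.0003,0.0013,-0.048]
  ],
  "spin": [0.0015,0.0015,0.0015,0.0015,0.0015,0.0015,0.0015,0.0015],
  "hand": [0.005,0.005,0.005,0.005,0.005,0.005,0.005,0.005]
}}

```text
clock: 11.43
position: [459.9, 60.3, 65.8]
orientation: [0.002, 0.753, 0.658, 0.001]
force: [0.2, 0.7, -0.9]
gripper_width: 0.127
```

```bash
python3 - <<'E'
from h import *
c=cap('wrist','w13')
s=read_state();print(c['xyz'].round(1),s['position'],s['orientation'].round(4),s['force'],s['gripper_width'],s['qvel'].round(3))
print(onz(c,416.4,188.9,s['position'][2]-7))
crop(c,360,460,140,220,7,'w13c')
s=cap('side','s13'); crop(s,270,400,140,240,6,'s13c')
E
```

```text
[470.9 142.3 207.9] [459.86402464  60.34574012  65.7758265 ] [0.0019 0.7534 0.6576 0.001 ] [-0.18311168  0.6337127  -1.30339534] 0.1274359304728843 [ 0.003  0.004  0.004  0.001 -0.003  0.001]
[515.33539314  89.16969928  58.7758265 ]
```

View pics/w13c.png

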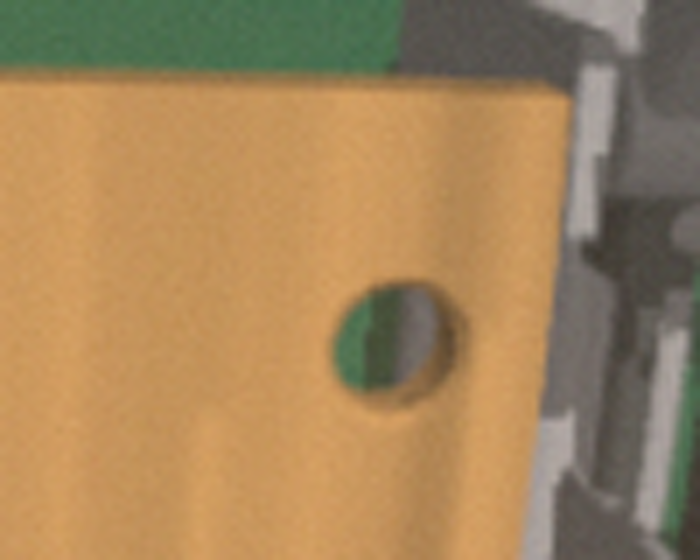

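View pics/s13c.png

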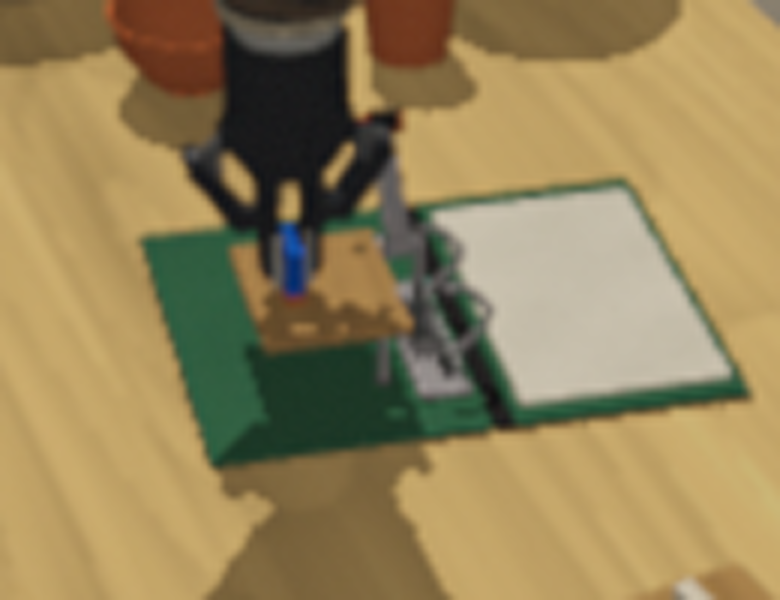

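Emit:
{"name": "move_arm", "arguments": {
  "dp": [
    [-0.0003,0,-0.003],
    [-0.0003,0,-0.006],
    [-0.0003,0,-0.006],
    [-0.0003,0,-0.006]
  ],
  "spin": [0,0,0,0],
  "hand": [0.005,0.005,0.005,0.005]
}}

```text
clock: 11.87
position: [459.4, 60.4, 59.5]
orientation: [0.002, 0.753, 0.658, 0.001]
force: [0.8, -0.2, -1.6]
gripper_width: 0.132
```

```bash
python3 - <<'E'
from h import *
c=cap('wrist','w14')
s=read_state();print(c['xyz'].round(1),s['position'],s['orientation'].round(4),s['force'],s['gripper_width'],s['qvel'].round(3))
print(onz(c,416.4,188.9,s['position'][2]-7))
crop(c,395,440,170,210,12,'w14c')
print((np.array(proj(c,[514.9,89.3,45]))-[395,170])*12)
E
```

```text
[470.4 142.4 201.6] [459.42096701  60.40423113  59.55417221] [0.0017 0.7533 0.6576 0.0008] [-0.62205946 -0.07588713 -1.3120489 ] 0.12937215598885796 [ 0.    -0.002 -0.005  0.001  0.002 -0.001]
[514.73074491  89.38685717  52.55417221]
[211.74620556 178.26591859]
```

View pics/w14c.png

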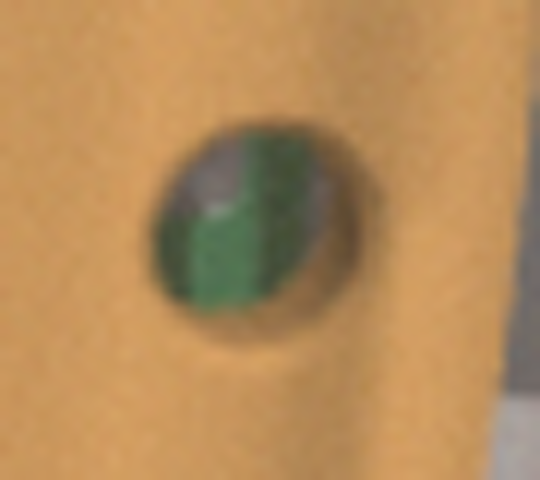

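Emit:
{"name": "move_arm", "arguments": {
  "dp": [
    [0.0001,0,-0.003],
    [0.0001,0,-0.006],
    [0.0001,0,-0.009],
    [0.0001,0,-0.012],
    [0.0001,0,-0.012]
  ],
  "spin": [0,0,0,0,0],
  "hand": [0.005,0.005,0.005,0.005,0.005]
}}

```text
clock: 12.33
position: [459.3, 60.4, 46.9]
orientation: [0.001, 0.753, 0.658, 0.0]
force: [-0.0, -0.4, -1.0]
gripper_width: 0.13
```

```bash
python3 - <<'E'
from h import *
c=cap('wrist','w15')
s=read_state();print(s['position'],s['orientation'].round(4),s['force'],s['torque'].round(2),s['gripper_width'])
crop(c,395,440,170,210,12,'w15c')
E
```

```text
[459.36741909  60.40711641  47.15859006] [1.400e-03 7.534e-01 6.576e-01 5.000e-04] [ 0.70616343 -1.01231328 -1.92393197] [-0.06  0.03  0.  ] 0.12752938820611423
```

View pics/w15c.png

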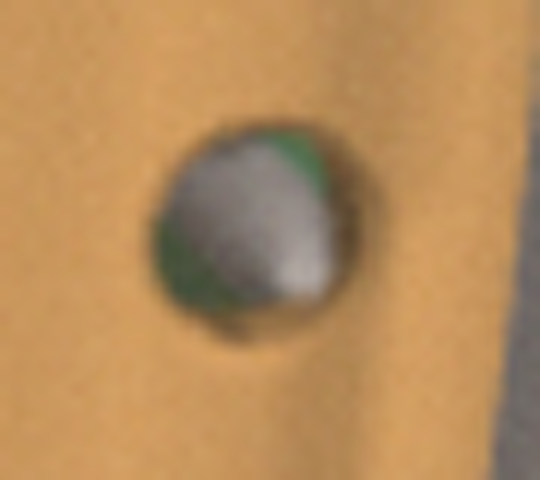

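Emit:
{"name": "move_arm", "arguments": {
  "dp": [
    [0,0,-0.005],
    [0,0,-0.01],
    [0,0,-0.015],
    [0,0,-0.02],
    [0,0,-0.025],
    [0,0,-0.025]
  ],
  "spin": [0,0,0,0,0,0],
  "hand": [0.005,0.005,0.005,0.005,0.005,0.005]
}}

```text
clock: 12.88
position: [459.0, 60.4, 21.1]
orientation: [0.001, 0.753, 0.658, -0.0]
force: [0.2, 0.5, -1.6]
gripper_width: 0.133
```

Emit:
{"name": "move_arm", "arguments": {
  "dp": [
    [0,0,-0.001],
    [0,0,-0.002],
    [0,0,-0.002]
  ],
  "spin": [0,0,0],
  "hand": [0.005,0.005,0.005]
}}

```text
clock: 13.13
position: [459.0, 60.4, 19.2]
orientation: [0.001, 0.753, 0.658, 0.0]
force: [-0.6, -0.4, -1.6]
gripper_width: 0.129
```

```bash
python3 - <<'E'
from h import *
c=cap('wrist','w16')
s=read_state();print(s['position'],s['orientation'].round(4),s['force'],s['torque'].round(2),s['gripper_width'])
E
```

```text
[459.04008582  60.37993065  19.23036724] [1.000e-03 7.534e-01 6.576e-01 1.000e-04] [-0.13057098  0.08333869 -0.28332258] [ 0.01 -0.01 -0.03] 0.12833832067013734
```

View pics/w16.png

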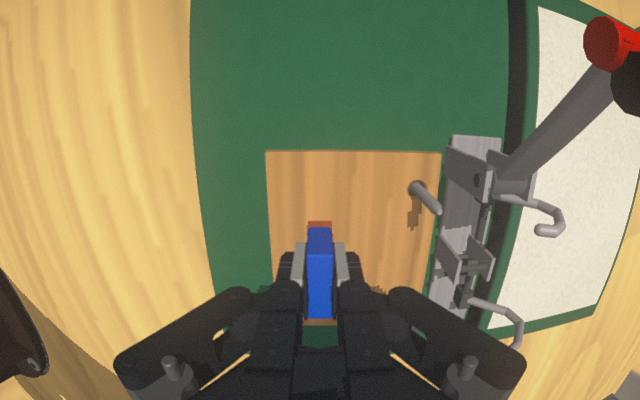

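Emit:
{"name": "move_arm", "arguments": {
  "dp": [
    [0.0003,0,-0.0006],
    [0.0003,0,-0.0006],
    [0.0003,0,-0.0006],
    [0.0003,0,-0.0006],
    [0.0003,0,0.0],
    [0.0003,0,0.03],
    [0.0003,0,0.07],
    [0.0003,0,0.11],
    [-0.02,-0.03,0.15],
    [-0.02,-0.03,0.15],
    [-0.02,-0.03,0.15]
  ],
  "spin": [0,0,0,0,0,0,0,0,0,0,0],
  "hand": [0.005,0.03,0.045,0.045,0.045,0.045,0.045,0.045,0.045,0.045,0.045]
}}

```text
clock: 14.1
position: [439.0, 29.5, 171.4]
orientation: [0.003, 0.754, 0.657, 0.002]
force: [-0.0, 0.3, -0.2]
gripper_width: 0.527
```

```bash
python3 - <<'E'
from h import *
for i in range(5): c=cap('wrist','w17')
s=read_state();print(c['xyz'],s['position'],s['orientation'].round(4),s['force'],s['torque'].round(2),s['gripper_width'])
np.savez('pics/w17',**c)
s=cap('side'); crop(s,270,400,140,240,6,'s17c')
E
```

```text
[450.53302456 112.68201999 309.96060353] [438.89613349  30.79742781 167.80378305] [ 1.000e-04  7.533e-01  6.577e-01 -8.000e-04] [-0.24962371 -0.5872824   0.10546051] [-0.02 -0.01  0.02] 0.5270372311914443
```

View pics/w17.png

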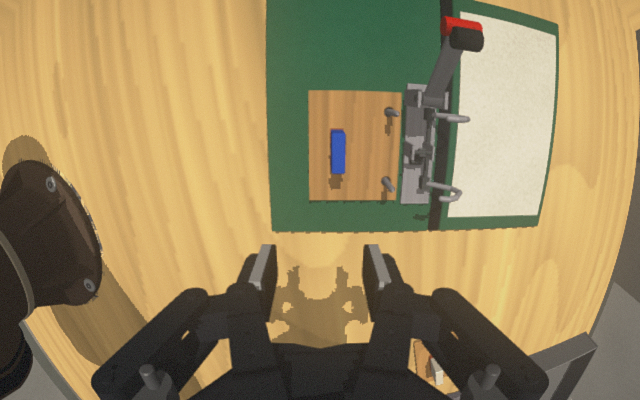

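View pics/s17c.png

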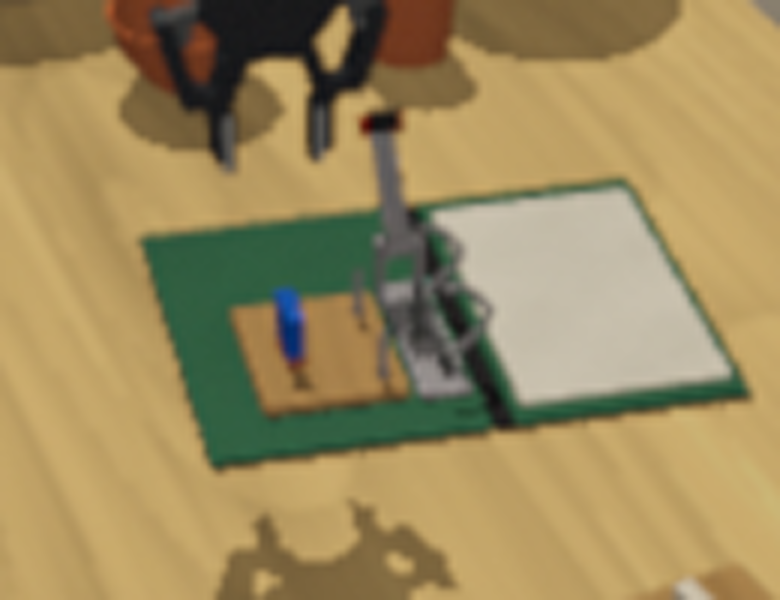

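```bash
python3 - <<'E'
from h import *
c=dict(np.load('pics/w17.npz',allow_pickle=True)); c['n']='wrist'
crop(c,430,500,5,65,10,'w17c')
O=np.array([510.2,54.6,0]); y=-.135; ex=np.array([np.cos(y),np.sin(y),0]); ey=np.array([-ex[1],ex[0],0])
for h in (10,16,22):
    th=.85; 
    pt=lambda x,a,b: (np.array(proj(c,O+ex*x+ey*(50+80*np.cos(th)-a*np.sin(th)+b*np.cos(th))+[0,0,46+80*np.sin(th)+a*np.cos(th)+b*np.sin(th)]))-[430,5])*10
    print(h,'cap end',pt(20,h,0).round(),pt(40,h,0).round(),'ctr',pt(30,h,0).round(),'bar',pt(16,0,0).round(),pt(44,0,0).round())
E
```

```text
10 cap end [217. 292.] [477. 336.] ctr [350. 313.] bar [124. 196.] [481. 257.]
16 cap end [242. 348.] [504. 392.] ctr [376. 369.] bar [124. 196.] [481. 257.]
22 cap end [267. 406.] [532. 450.] ctr [402. 427.] bar [124. 196.] [481. 257.]
```

View pics/w17c.png

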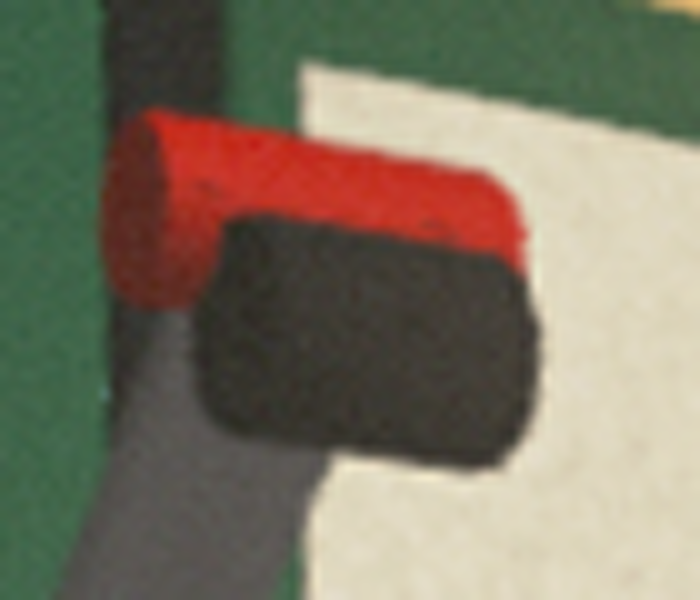

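Emit:
{"name": "move_arm", "arguments": {
  "dp": [
    [0.1136,0.1123,0],
    [0.1136,0.1123,0],
    [0.1136,0.1123,0],
    [0.1136,0.1123,0],
    [0.1136,0.1123,0],
    [0.1136,0.1123,0],
    [0.1136,0.1123,-0.02],
    [0.1136,0.1123,-0.03],
    [0.1136,0.1123,-0.03],
    [0.1136,0.1123,-0.03]
  ],
  "spin": [0,0,0,0,0,0,0,0,0,0],
  "hand": [0,0,0,0,0,0,0,0,0,0]
}}

```text
clock: 15.23
position: [551.9, 142.6, 137.3]
orientation: [-0.0, 0.753, 0.658, -0.002]
force: [0.3, 0.0, 0.2]
gripper_width: 0.001
```

```bash
python3 - <<'E'
from h import *
c=cap('wrist','w18')
s=read_state();print(s['position'],s['orientation'].round(4),s['force'],s['gripper_width'])
E
```

```text
[552.37229346 142.69097119 138.01377192] [-0.      0.7534  0.6576 -0.001 ] [0.01536236 0.41240473 0.59912294] 5.6018891939068554e-05
```

View pics/w18.png

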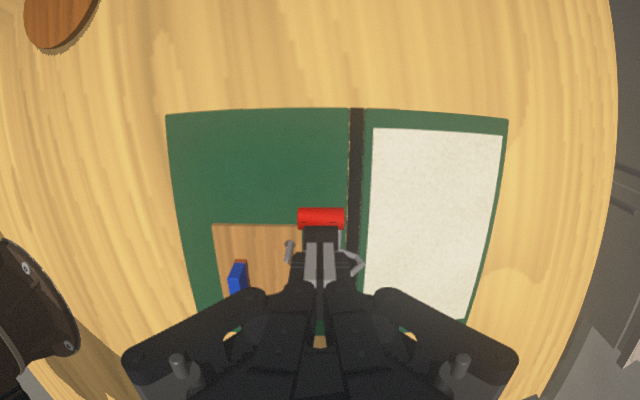

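Emit:
{"name": "move_arm", "arguments": {
  "dp": [
    [0,0.0005,-0.006],
    [0,0.0005,-0.011],
    [0,0.0005,-0.015],
    [0,0.0005,-0.017],
    [0,0.0005,-0.018],
    [0,0.0005,-0.018]
  ],
  "spin": [0,0,0,0,0,0],
  "hand": [0,0,0,0,0,0]
}}

```text
clock: 15.78
position: [552.7, 144.1, 121.1]
orientation: [-0.0, 0.754, 0.657, 0.0]
force: [-2.7, 6.3, 12.0]
gripper_width: 0.003
```

Emit:
{"name": "move_arm", "arguments": {
  "dp": [
    [0.0004,0.0028,-0.0018],
    [0.0008,0.0055,-0.0036],
    [0.0012,0.0086,-0.006],
    [0.0016,0.0116,-0.0087],
    [0.002,0.0145,-0.0116],
    [0.0023,0.0171,-0.0146],
    [0.0027,0.0196,-0.0178],
    [0.0027,0.0196,-0.0178]
  ],
  "spin": [0,0,0,0,0,0,0,0],
  "hand": [0,0,0,0,0,0,0,0]
}}

```text
clock: 16.45
position: [555.9, 165.2, 104.3]
orientation: [-0.0, 0.754, 0.657, 0.002]
force: [-2.1, 10.0, 11.7]
gripper_width: -0.001
```

```bash
python3 - <<'E'
from h import *
c=cap('wrist','w19')
s=read_state();print(s['position'],s['force'],s['gripper_width'])
s=cap('side'); crop(s,270,400,140,240,6,'s19c')
E
```

```text
[555.86911392 165.14628106 104.39972688] [-2.53445863  9.26857286 12.88896117] -0.000998791056247961
```

View pics/w19.png

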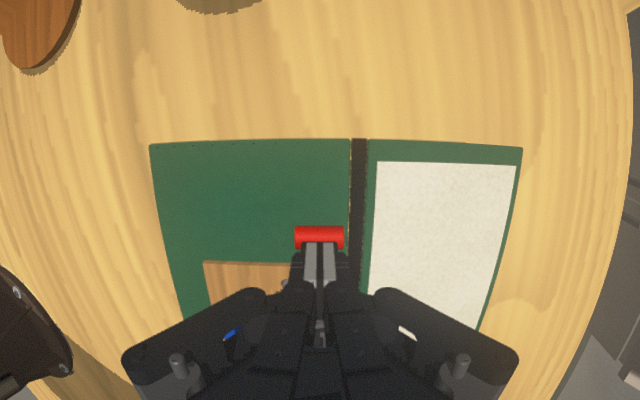

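View pics/s19c.png

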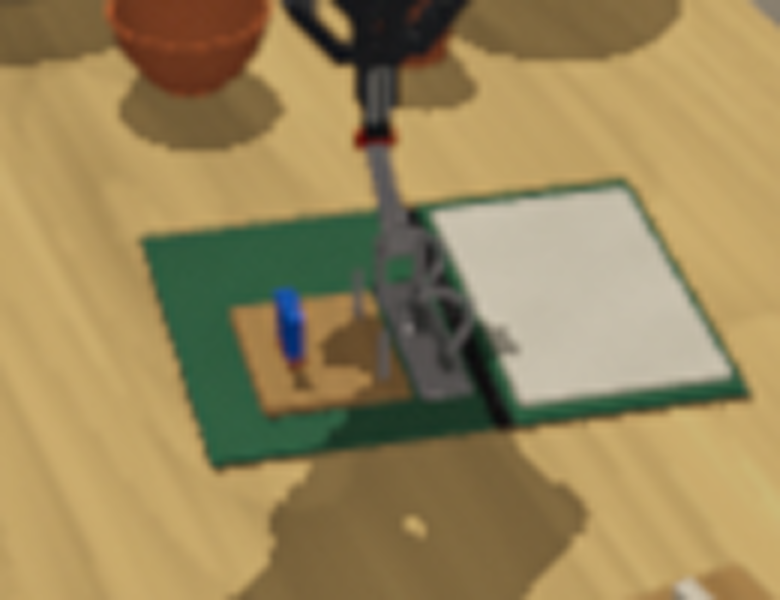

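Emit:
{"name": "move_arm", "arguments": {
  "dp": [
    [0.0002,0.0017,-0.0035],
    [0.0005,0.0038,-0.007],
    [0.0008,0.006,-0.0105],
    [0.001,0.0075,-0.014],
    [0.0012,0.0092,-0.0178],
    [0.0014,0.0106,-0.0215],
    [0.0016,0.012,-0.0252],
    [0.0016,0.012,-0.0252]
  ],
  "spin": [0,0,0,0,0,0,0,0],
  "hand": [0,0,0,0,0,0,0,0]
}}

```text
clock: 17.22
position: [557.9, 177.8, 79.3]
orientation: [0.0, 0.753, 0.658, 0.002]
force: [0.4, 1.9, 2.2]
gripper_width: -0.0
```

```bash
python3 - <<'E'
from h import *
s=read_state();print(s['position'],s['force'],s['gripper_width'])
s=cap('side'); crop(s,270,400,140,240,6,'s20c')
E
```

```text
[557.94783817 177.82807988  79.32814405] [0.41360475 1.85467835 2.17380954] -8.473331362993653e-05
```

View pics/s20c.png

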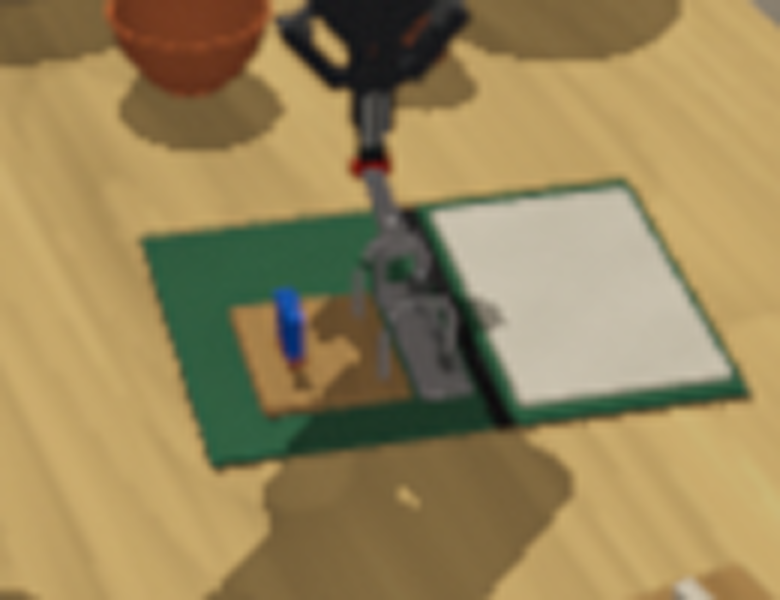

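Emit:
{"name": "move_arm", "arguments": {
  "dp": [
    [0,0.0004,-0.002],
    [0,0.0008,-0.004],
    [0,0.001,-0.006],
    [0,0.0012,-0.008],
    [0,0.0013,-0.009],
    [0,0.0013,-0.009]
  ],
  "spin": [0,0,0,0,0,0],
  "hand": [0,0,0,0,0,0]
}}

```text
clock: 17.77
position: [557.4, 178.5, 69.8]
orientation: [-0.0, 0.753, 0.658, 0.001]
force: [-0.1, -0.0, -0.1]
gripper_width: 0.002
```

Emit:
{"name": "move_arm", "arguments": {
  "dp": [
    [0,0.0002,-0.0005],
    [0,0.0003,-0.001],
    [0,0.0003,-0.0015]
  ],
  "spin": [0,0,0],
  "hand": [0,0,0]
}}

```text
clock: 18.02
position: [557.3, 178.7, 68.1]
orientation: [-0.0, 0.753, 0.658, 0.001]
force: [-0.2, 1.5, 2.1]
gripper_width: 0.0
```

```bash
python3 - <<'E'
from h import *
s=read_state();print(s['position'],s['force'],s['gripper_width'])
c=cap('wrist','w21')
s=cap('side'); crop(s,270,400,140,240,6,'s21c')
E
```

```text
[557.32307057 178.65694773  68.10271661] [-0.22126087  1.48460955  2.10871683] 0.00022947376500243743
```

View pics/s21c.png

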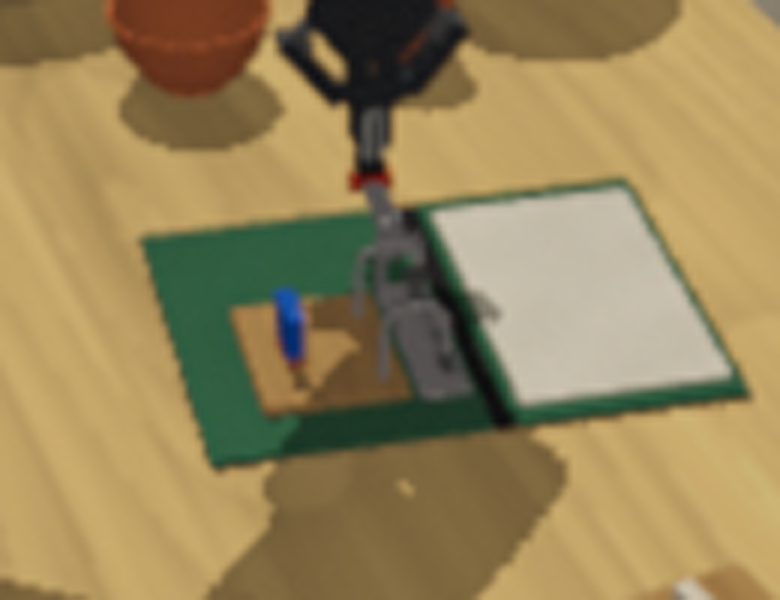

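View pics/w21.png

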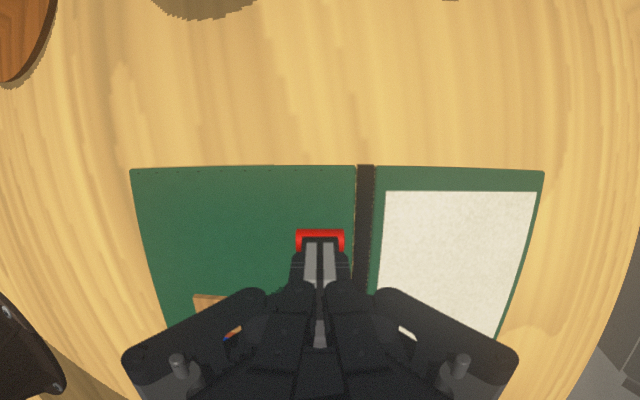

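Still pushing with low force; continue in small steps.

Emit:
{"name": "move_arm", "arguments": {
  "dp": [
    [0,0,-0.0005],
    [0,0,-0.0008]
  ],
  "spin": [0,0],
  "hand": [0,0]
}}

```text
clock: 18.28
position: [557.2, 178.6, 67.2]
orientation: [-0.0, 0.753, 0.658, 0.001]
force: [-0.7, 1.0, 1.0]
gripper_width: -0.001
```

Emit:
{"name": "move_arm", "arguments": {
  "dp": [
    [0,0,-0.0005],
    [0,0,-0.0006]
  ],
  "spin": [0,0],
  "hand": [0,0]
}}

```text
clock: 18.45
position: [557.1, 178.6, 66.5]
orientation: [-0.0, 0.753, 0.658, 0.001]
force: [0.1, -0.3, -0.1]
gripper_width: 0.0
```

Emit:
{"name": "move_arm", "arguments": {
  "dp": [
    [0,0,-0.0003],
    [0,0,-0.0005]
  ],
  "spin": [0,0],
  "hand": [0,0]
}}

```text
clock: 18.62
position: [557.2, 178.7, 66.1]
orientation: [-0.0, 0.753, 0.658, 0.001]
force: [-0.5, 0.3, 3.4]
gripper_width: -0.001
```

Emit:
{"name": "move_arm", "arguments": {
  "dp": [
    [0,0,-0.0003],
    [0,0,-0.0005]
  ],
  "spin": [0,0],
  "hand": [0,0]
}}

```text
clock: 18.78
position: [557.2, 178.7, 65.9]
orientation: [-0.0, 0.753, 0.658, 0.001]
force: [-0.8, 0.1, 6.5]
gripper_width: -0.003
```

Emit:
{"name": "move_arm", "arguments": {
  "dp": [
    [0,0,-0.0006],
    [0,0,-0.0006]
  ],
  "spin": [0,0],
  "hand": [0,0]
}}

```text
clock: 18.95
position: [557.3, 178.7, 65.9]
orientation: [0.0, 0.753, 0.658, 0.001]
force: [-2.2, 0.7, 7.1]
gripper_width: 0.001
```

Emit:
{"name": "move_arm", "arguments": {
  "dp": [
    [0,0,-0.0012],
    [0,0,-0.0012]
  ],
  "spin": [0,0],
  "hand": [0,0]
}}

```text
clock: 19.12
position: [557.4, 178.7, 65.6]
orientation: [0.0, 0.753, 0.658, 0.002]
force: [-3.4, -1.1, 12.3]
gripper_width: 0.001
```

Emit:
{"name": "move_arm", "arguments": {
  "dp": [
    [0,0,-0.0015],
    [0,0,-0.0015],
    [0,0,-0.0015],
    [0,0,-0.0015]
  ],
  "spin": [0,0,0,0],
  "hand": [0,0,0,0]
}}

```text
clock: 19.45
position: [557.4, 178.7, 65.4]
orientation: [0.0, 0.753, 0.658, 0.002]
force: [-4.5, -1.3, 17.1]
gripper_width: 0.003
```

Emit:
{"name": "move_arm", "arguments": {
  "dp": [
    [0,0,-0.0014],
    [0,0,-0.0014],
    [0,0,-0.0014],
    [0,0,-0.0014],
    [0,0,-0.0014]
  ],
  "spin": [0,0,0,0,0],
  "hand": [0,0,0,0,0]
}}

```text
clock: 19.87
position: [557.5, 178.7, 65.4]
orientation: [0.001, 0.753, 0.658, 0.002]
force: [-5.2, -0.6, 18.9]
gripper_width: 0.002
```

```bash
python3 - <<'E'
from h import *
s=read_state();print(s['position'],s['force'],s['gripper_width'])
s=cap('side'); crop(s,270,400,140,240,6,'s22c')
E
```

```text
[557.45842559 178.73701904  65.41042389] [-5.22910703 -0.60829895 18.89349479] 0.0022818549257067797
```

View pics/s22c.png

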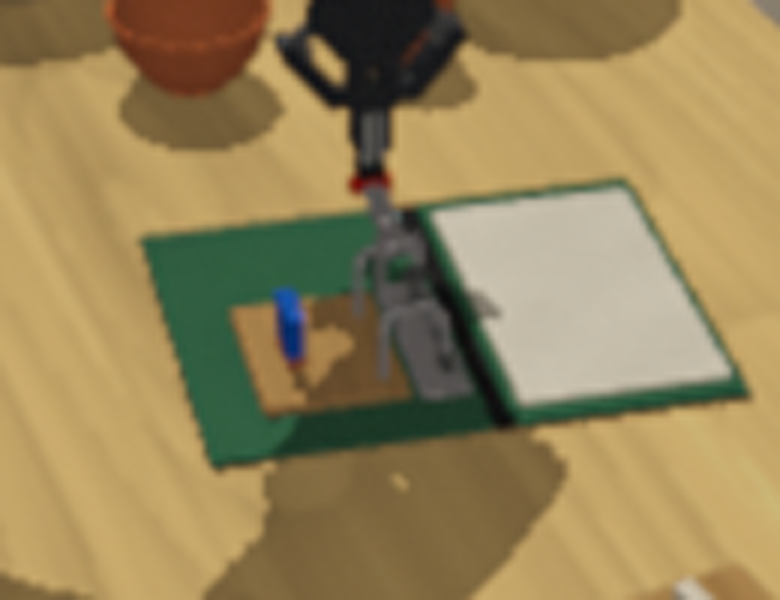

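Emit:
{"name": "move_arm", "arguments": {
  "dp": [
    [0,0,0.002],
    [0,0,0.008],
    [0,0,0.03],
    [0,0,0.07],
    [0,0,0.11],
    [-0.01,-0.03,0.12],
    [-0.02,-0.1,0.12],
    [-0.05,-0.18,0.12],
    [-0.05,-0.22,0.12],
    [-0.05,-0.22,0.12],
    [-0.05,-0.22,0.12],
    [-0.05,-0.22,0.12]
  ],
  "spin": [0,0,0,0,0,0,0,0,0,0,0,0],
  "hand": [0,0,0,0,0,0,0,0,0,0,0,0]
}}

```text
clock: 20.92
position: [506.6, -45.2, 185.6]
orientation: [0.001, 0.755, 0.656, 0.002]
force: [-0.0, 0.2, -1.2]
gripper_width: 0.002
```

```bash
python3 - <<'E'
from h import *
for i in range(8): c=cap('wrist','w23')
s=read_state();print(s['position'],s['force'])
t=cap('top','t23'); s=cap('side'); crop(s,270,400,140,240,6,'s23c')
E
```

```text
[507.59456162 -40.27886071 185.38004543] [ 0.7451151  -0.07216705  0.25647805]
```

View pics/w23.png

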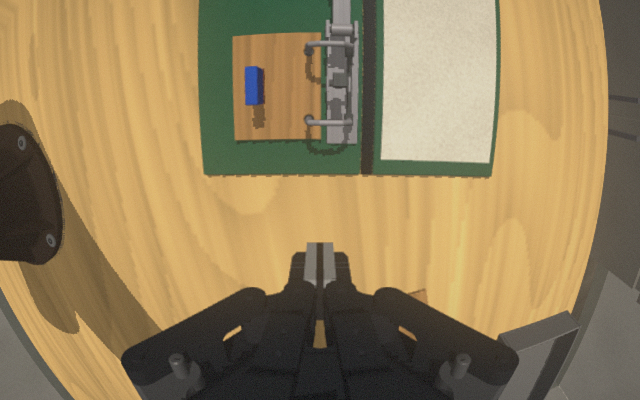

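View pics/s23c.png

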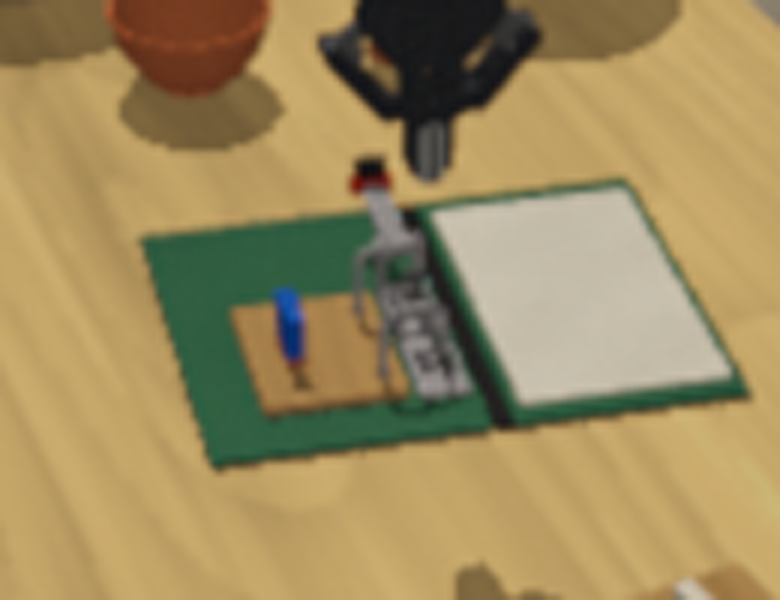

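View pics/t23.png

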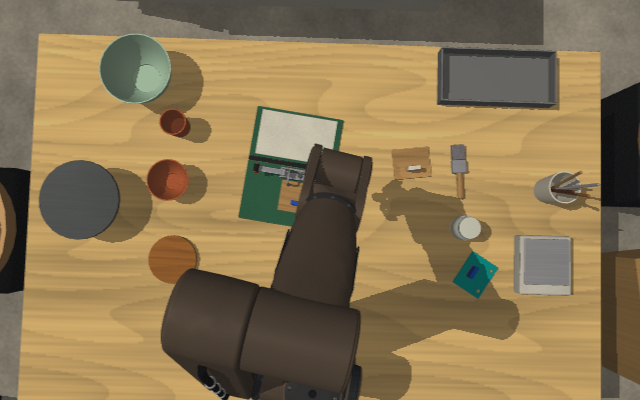

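The board lies flat with its posts through both holes (wrist view, about (308,48) and (308,121)). The rings are closed over them, the lever is level, and the other things are at their starting pixels. I'm handing the job in.

```bash
python3 - <<'E'
from h import *
print(order.job_done(), read_state()['clock'])
E
```

```text
the job is handed in; nothing more can be done
the job is handed in; nothing more can be done
```

The job is handed in, at about 21 s of the 72 s allowed. No verdict was reported. I pinched the red bar and lifted the lever until the rings opened, then set the blue-tile wood board over both posts with no sign of jamming. I pushed the thumb cap down to the lever's stop and held it there.

- **Force on the cap:** it held at about 12 to 19 N (vertical) for roughly 0.7 s. The highest reading was about 19.6 N in total, a little above the 15 N aimed for and below the 30 N limit. These are readings at the end of each move, so a brief peak between them would not show.
- **Last pictures:** the board lies flat with a post through each hole, the rings are closed over the posts, and the lever is level with nothing touching it. The other things in the top view have not visibly moved.
- **Not measured:** I never read the lever's angle directly. I judged it home from the rigid stop felt under the cap and from the pictures. No check failed. The cap height came out about 1 mm lower at contact than I had estimated from the picture.

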